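Seat the sprung cover of a filter drawer

TASK

After a filter change the cover inside the bench filter unit's drawer was left sprung up, with its quarter-turn fastener crossways: pull the drawer out to its stop and turn the fastener's wing until it lines up with the slot in the frame below (straight front to back along the drawer, pointing at the two index grooves on the cover). Then push the cover down flat against its frame and finish while still holding it pressed there for the seal check; do not let go, and do not turn the fastener on to lock it. Leave the things standing around the unit where they are.

Things in the scene. Friction and masses are not known exactly. Their poses are not given: they have to be found in the camera images.
- filter_unit: white sheet-metal bench filter unit, 180 deep x 230 wide x 138 mm high, fixed to the worktop; origin at the middle of its underside, x points to its back (its front faces -x), z up; the drawer fills the front from 59 mm right (-y) of the middle to 107 mm left of it, a narrow column with a gauge is at the right (-y) end
- drawer (a joint): how far the drawer is out along the unit's -x, m: 0 shut, 0.110 at its stop; about 4 N of friction, stays where it is left
- drawer_handle (a point): middle of the drawer's bar handle: round steel bar 10 mm thick, 86 mm of straight bar along the unit's y, level; its middle is 46 mm in front of the drawer face (41 mm of free gap behind the bar), 114 mm above the worktop; the face's top edge is at 130 mm and the unit's top at 138 mm, flush with the face when the drawer is shut
- frame_slot (a point): centre of the mouth of the slot in the steel bar under the cover, which the fastener's crossbar must pass; slot 36 mm along the unit's x and 9 mm along y, the bar 5 mm thick, its top 76.5 mm above the worktop; straight under the fastener when the cover is shut. Its axes are the unit's axes
- cover (a joint): tilt of the cover, rad: 0 flat against the frame (upper face then 90.5 mm above the worktop), 0.15 sprung up. Aluminium panel 122 mm (unit's x) x 140 x 3 mm, pivoting on its rear edge under a lip. A spring lifts it: about 8 N pressed at the fastener shuts it, let go it rises. With the fastener crossways its crossbar meets the slotted bar and the cover stops near 0.13
- cover_front_edge (a point): middle of the upper front edge of the cover, 40 mm in front of the fastener; at most 18 mm higher than when the cover is shut
- fastener (a joint): angle of the quarter-turn fastener about the cover's normal, rad, counter-clockwise from above positive: 0 with wing and crossbar in line with the slot (along the unit's x); starts between 0.65 and 1.3, range -1.6 to 1.6, friction 0.06 N m, stays where it is left; the crossbar, 28 x 5.5 mm, passes the slot freely only within about 0.12 of 0
- fastener_wing (a point): middle of the fastener's wing: dark steel blade 34 mm long, 8 thick, 14 high, its top 7 mm above this point, the cover's upper face 11 mm below; point x along the blade, z along the fastener's axis (tilted with the cover); 60 mm behind the drawer's front face, 78 mm from the sides of the drawer
- retort_stand: fixed tall laboratory stand at the right front of the worktop, part of the room, in the way of an arm that swings across from the right: its 12 mm upright rod is 32 mm nearer the robot (world -x) and 12 mm to the left (world +y) of this origin and reaches 690 mm above the worktop; a clamp sticks out about 130 mm from the rod at 176 mm height
- beaker_400: clear plastic beaker 82 x 88 x 114 mm to the right of the unit, a bystander; origin at the centre of its underside
- bottle_hdpe: white plastic bottle 51 mm across, 96 mm high, to the left of the unit, a bystander; origin at the centre of its underside
- stopper_1: red rubber stopper 32 mm across, 26 mm high, on the worktop in front of the unit's left corner, a bystander; origin at the centre of its underside

How it is judged:
On the way, in this order (a step that is already met when the one before it is completed fails the run):
1. the drawer is pulled out to its stop (value of joint drawer above 0.105 m), for 0.2 s.
2. the fastener is turned into line with the slot (value of joint fastener between -0.17 and 0.17 rad), for 0.2 s.
At the end, for the whole second after the job is handed in: through the last second the drawer is out to its stop (within 8 mm), the fastener stands in line with the slot (within 0.17 rad, not locked), the cover is flat against its frame (tilt under 0.012 rad) and the robot's fingers bear on the cover or its fastener with more than 3 N (all of step 2 and value of joint drawer above 0.102 m and value of joint cover below 0.012 rad and contact force between the fingers and cover above 3 N); the arm keeps its last pose, push and grip.
It fails at once if a bystander is moved by more than 20 mm or tipped (distance of any of beaker_400, bottle_hdpe, stopper_1 from where it was at the start of the episode above 0.02 m or angle between any of beaker_400, bottle_hdpe's own z axis and vertical above 0.3 rad).
It also fails if it takes over 61 s, if anything falls off the work surface, if the arm or the gripper's body presses on something with over 40 N, if the wrist force passes 120 N, or if a joint passes its speed limit or range.

ROBOT

A 7-joint arm with a two-finger parallel gripper is mounted at the origin on a cart in front of the work surface, level with it; the furniture and walls round the work are solid. World frame = base frame: x ahead of the robot, y to its left, z up, the work surface at z = 0. Lengths are in m, angles in rad, forces in N, time in s.
With the tool pointing down it reaches from about 0.425 to 0.925 m from the base axis. Payload 6.8 kg.
Tool frame: the origin (TCP) lies at the very end of the fingers, on their centre line; the grasp point (between the pads) lies 19 mm behind it (env.pinch_z is the distance from the TCP to the grasp point, in m); z points along the fingers, y is the line along which they close (so a half turn about z gives the same grasp; the last joint's range is limited). The gripper opens to 85 mm and grips with 20 to 120 N. Pads are 22 mm wide; open, the fingers measure 114 mm over their backs; the gripper's body (76 mm by 85 mm) begins 54 mm behind the grasp point. The pads swing forward as they close: fully open they stand 13 mm farther back than shut.
Start: joints at [-1.388, 0.477, 0.022, 1.555, -0.011, 1.109, -0.083], TCP at [0.194, 0.647, 0.231] pointing down, gripper open.
Joint ranges: [-2.96, 2.96], [-0.34, 2.1], [-1.41, 1.46], [0.24, 2.44], [-1.37, 4.51], [0.17, 1.92], [-2.96, 2.96]. Speed limits (rad/s): [2.39, 2.39, 3.14, 3.14, 3.14, 3.14, 3.14].

INTERFACE

Orientations are given as a 3x3 rotation matrix whose columns are the frame's x, y, z axes.
In Python, from workcell import env, solver, cams gives the robot as it stands. Calls block until the motion is done:
- env.goto(position, orientation): joint-space move of the TCP to a pose.
- env.move_linear(position, frame=None, vel=0.15): straight line of the TCP; frame=None keeps the orientation; vel is the mean speed in m/s.
- env.movej(angles): joint-space move.
- env.set_gripper(opening): finger opening in m; the grip force is fixed at half the most; returns when the fingers have stopped.
- env.sleep(seconds).
- solver.ik(position, orientation): joint angles nearest the present ones, or None.
- env.get_obs(): the state.
- cams.capture(name): name is "scene" or "top" or "wrist"; returns the picture (400x640x3 uint8, red, green, blue); there is no depth.
- cams.camera_params(name): a dict with "intrinsics" (3x3 intrinsics, pixels), "extrinsics" (4x4, takes a point from camera to world coordinates); the wrist camera has in their place "tool_from_camera" (4x4, takes a point from camera to tool coordinates, whose origin is the TCP and whose axes are the flange's). Camera axes: x right, y up, looking along -z (the intrinsics and any distortion apply to the point x, -y, -z); pixel columns grow to the right and rows downward; lengths in m; the calibration is good to about 2 mm. A picture is of the moment at which its call begins: read the wrist's pose just before it. camera_params takes no time and is no camera call.
A pose or a line that the arm cannot do raises env.Unreachable and nothing moves.
- env.sign_off(): hands the job in; it is judged then, once.
The state is a dict: "t": time; "joint_pos": joint angles; "joint_vel": joint speeds; "joint_efforts": joint torques, N m; "tcp_pos": TCP position; "tcp_rot": TCP orientation; "contact_force": force on the tool from outside, world axes, zero at the start; "ft_torque": the same for the moment, N m; "opening": finger opening in m; "finger_force": force on a finger pad.
Only numpy, scipy, OpenCV 4.12 (cv2) and the standard library are available. Lean on these libraries where they do the work, as an engineer would, in place of code of your own. Each camera call takes 0.05 s, during which the arm holds its last target. There are 200 camera calls.

## Working session

There is one attempt and no reset: what is moved stays moved. The work goes in short steps, each a Python script; the robot and the scene stay as the last script left them, time stands still between calls to the robot, and variables do not carry over. Pictures are saved under pics/ and viewed, at most 10 in all, crops included, and the job is handed in when it is done.

```bash
mkdir -p pics; ls; python3 - <<'E'
from workcell import env, solver, cams
import cv2, numpy as np
np.set_printoptions(precision=4,suppress=True)
for n in ("scene","top"):
    im=cams.capture(n); cv2.imwrite(f"pics/{n}0.png",im[:,:,::-1]); print(n,cams.camera_params(n))
print(cams.camera_params("wrist"))
print(env.get_obs())
E
```

```text
pics
scene {'intrinsics': array([[431.6934,   0.    , 320.1549],
       [  0.    , 431.6934, 201.5908],
       [  0.    ,   0.    ,   1.    ]]), 'extrinsics': array([[ 0.8937,  0.2794, -0.351 ,  0.0883],
       [-0.4483,  0.5251, -0.7234, -0.8426],
       [-0.0178,  0.8038,  0.5946,  0.804 ],
       [ 0.    ,  0.    ,  0.    ,  1.    ]])}
top {'intrinsics': array([[455.8608,   0.    , 320.4607],
       [  0.    , 455.8608, 203.4168],
       [  0.    ,   0.    ,   1.    ]]), 'extrinsics': array([[-0.4502,  0.8692, -0.2045,  0.2394],
       [-0.8929, -0.4381,  0.1037,  0.1601],
       [ 0.0005,  0.2293,  0.9733,  1.465 ],
       [ 0.    ,  0.    ,  0.    ,  1.    ]])}
{'intrinsics': array([[299.088 ,   0.    , 315.3318],
       [  0.    , 299.088 , 193.9519],
       [  0.    ,   0.    ,   1.    ]]), 'tool_from_camera': array([[-0.    ,  0.9477,  0.3193,  0.0819],
       [ 1.    , -0.0002,  0.0006, -0.    ],
       [ 0.0006,  0.3193, -0.9477, -0.143 ],
       [ 0.    ,  0.    ,  0.    ,  1.    ]])}
{'t': 0.1, 'joint_pos': array([-1.3881,  0.4777,  0.0224,  1.5563, -0.0115,  1.1093, -0.0831]), 'joint_vel': array([ 0.0024, -0.0016, -0.0012, -0.0013, -0.0011,  0.0016, -0.001 ]), 'joint_efforts': array([  0.0048, -59.7769,   1.614 , -28.1956,   0.0129,   0.0049,
        -0.    ]), 'tcp_pos': array([0.1934, 0.6461, 0.2304]), 'tcp_rot': array([[-0.958 ,  0.2867, -0.0004],
       [ 0.2867,  0.958 , -0.0016],
       [-0.0001, -0.0017, -1.    ]]), 'contact_force': array([-0.0832,  0.0559,  0.6825]), 'ft_torque': array([-0.0347, -0.0052, -0.0058]), 'finger_force': 0.0, 'opening': 0.08523524857739549}
```

View pics/scene0.png

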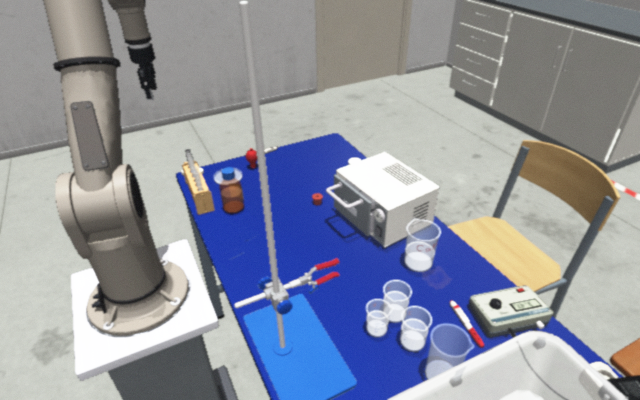

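View pics/top0.png

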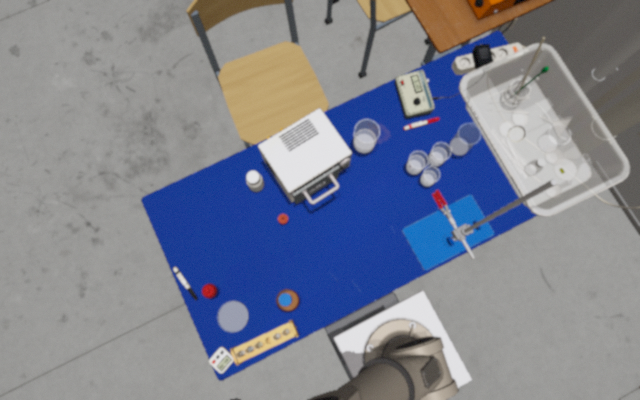

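The scene view shows the unit with its handle at about (343,197) and the stand rod to its left. In the top view the unit's top spans about (260,152) to (350,160), with the handle near (322,190). I'll enlarge both.

```bash
python3 - <<'E'
import cv2, numpy as np
a=cv2.imread("pics/top0.png")[100:230,240:390]; b=cv2.imread("pics/scene0.png")[140:270,310:460]
f=lambda i:cv2.resize(i,None,fx=4,fy=4,interpolation=cv2.INTER_CUBIC)
cv2.imwrite("pics/crop_top.png",f(a)); cv2.imwrite("pics/crop_scene.png",f(b))
E
```

```text
(no output)
```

View pics/crop_top.png

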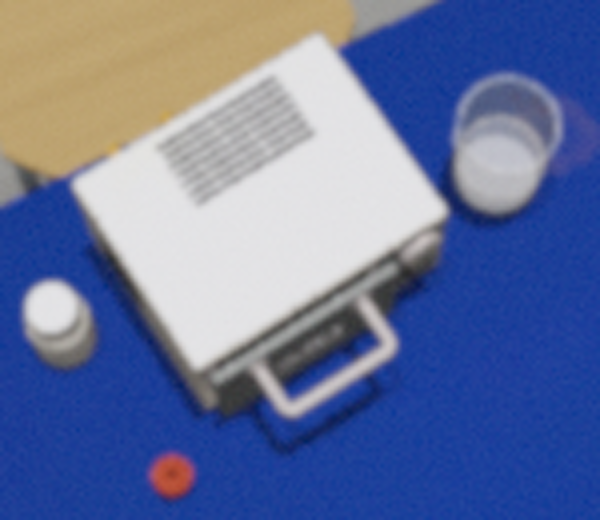

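Top corners in crop pixels: back-left (75,185), back-right (320,35), front-right (447,212), front-left (203,368). The bar runs from (293,410) to (392,345), the bottle base is near (72,355), the stopper is at (172,475), and the beaker base is near (490,200).

```bash
cat > h.py <<'E'
import numpy as np, cv2
from workcell import env, solver, cams
np.set_printoptions(precision=4,suppress=True)
def ray(n,px,z,T=None):
    p=cams.camera_params(n); K=p["intrinsics"]
    if T is None: T=p["extrinsics"]
    d=np.linalg.inv(K)@[px[0],px[1],1]; d=T[:3,:3]@(d*[1,-1,-1]); o=T[:3,3]
    return o+d*(z-o[2])/d[2]
def wristT():
    o=env.get_obs(); T=np.eye(4); T[:3,:3]=o["tcp_rot"]; T[:3,3]=o["tcp_pos"]
    return T@cams.camera_params("wrist")["tool_from_camera"]
E
python3 - <<'E'
from h import *
c=lambda u,v,z:ray("top",(240+u/4,100+v/4),z)
P=np.array([c(*q,.138) for q in [(75,185),(320,35),(447,212),(203,368)]])
print(P, [np.linalg.norm(P[i]-P[(i+1)%4]) for i in range(4)], P.mean(0))
for a,b in((0,3),(1,2)):
    d=P[a]-P[b]; print(np.arctan2(d[1],d[0]))
for a,b in((0,1),(3,2)):
    d=P[a]-P[b]; print(np.arctan2(-d[0],d[1]))
h=np.array([c(293,410,.114),c(392,345,.114)]);print(h,h.mean(0))
print(c(172,475,.0),c(72,355,.0),c(495,195,.0))
print(ray("top",(465,232),0), ray("scene",(283,348),0),ray("scene",(245,5),.69))
E
```

```text
[[ 0.7654  0.107   0.138 ]
 [ 0.792  -0.1177  0.138 ]
 [ 0.617  -0.1387  0.138 ]
 [ 0.59    0.0826  0.138 ]] [np.float64(0.22628827896946058), np.float64(0.17621567238632205), np.float64(0.2229849417853237), np.float64(0.17714803461378148)] [ 0.6911 -0.0167  0.138 ]
0.1381548144795814
0.11950628444499882
0.11753088481062333
0.12154476632030016
[[ 0.5357  0.0345  0.114 ]
 [ 0.5474 -0.0564  0.114 ]] [ 0.5416 -0.011   0.114 ]
[0.5564 0.1368 0.    ] [0.6855 0.167  0.    ] [ 0.6514 -0.2133  0.    ]
[ 0.2502 -0.373   0.    ] [ 0.2548 -0.3003  0.    ] [ 0.2515 -0.3162  0.69  ]
```

```bash
python3 - <<'E'
from h import *
env.goto(U(-.15,.024,.29),R(YAW))
T=wristT(); im=cams.capture("wrist"); cv2.imwrite("pics/w1.png",im[:,:,::-1]); np.save("T1.npy",T)
o=env.get_obs(); print(o["t"],o["tcp_pos"],o["joint_pos"],o["contact_force"])
E
```

```text
2.7833 [ 0.5393 -0.0101  0.2899] [-0.8955  0.2878  0.9906  1.8539 -0.2642  1.1406 -1.2587] [ 0.2268  0.1732 -0.4465]
```

View pics/w1.png

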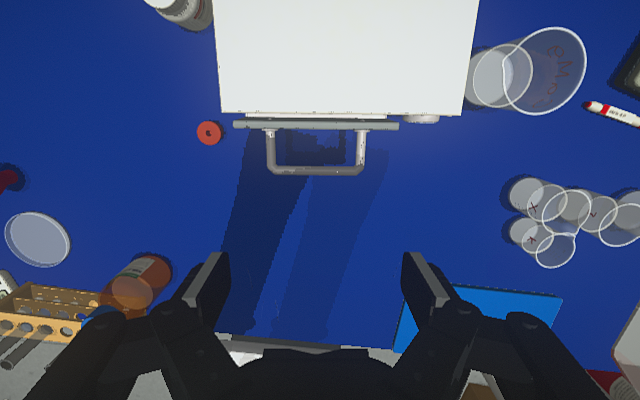

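The wrist view shows the bar centred at about (318,171), ends at 269 and 367. The unit's front top edge runs from (221,112) to (463,115), and the drawer face's edge from (233,125) to (398,127).

```bash
python3 - <<'E'
from h import *
T=np.load("T1.npy"); f=lambda p,z:ray("wrist",p,z,T)
a,b=f((270,170),.114),f((366,170.5),.114); print("bar",a,b,(a+b)/2,np.linalg.norm(a-b))
a,b=f((221,112),.138),f((463,115),.138); print("edge",a,b,(a+b)/2,np.linalg.norm(a-b),np.arctan2(b[0]-a[0],a[1]-b[1]))
a,b=f((233,125),.130),f((398,127),.130); print("draw",a,b,(a+b)/2,np.linalg.norm(a-b),np.arctan2(b[0]-a[0],a[1]-b[1]))
print(U(-.136,.024,.114),U(-.09,0,.138))
E
```

```text
bar [0.5358 0.0393 0.114 ] [ 0.5483 -0.0652  0.114 ] [ 0.542  -0.0129  0.114 ] 0.10520911478560052
edge [0.5931 0.0869 0.138 ] [ 0.619  -0.1426  0.138 ] [ 0.6061 -0.0278  0.138 ] 0.2309633647006061 0.11217431639507476
draw [0.5813 0.0772 0.13  ] [ 0.5997 -0.0856  0.13  ] [ 0.5905 -0.0042  0.13  ] 0.16379419822000726 0.11225941453900547
[ 0.5531 -0.0094  0.114 ] [ 0.6017 -0.0277  0.138 ]
```

```bash
sed -i 's/^C=.*/C=np.array([.693,-.0167]); YAW=.116/' h.py; python3 - <<'E'
from h import *
env.set_gripper(0.0)
u=np.array([np.cos(YAW),np.sin(YAW),0]); bar=np.array([.543,-.011,.114])
p=bar+.026*u
Rr=R(YAW)
env.goto([*p[:2],.2],Rr)
env.move_linear([*p[:2],.125],Rr,vel=.1); f0=env.get_obs()["contact_force"]
env.move_linear([*p[:2],.092],Rr,vel=.06); print(f0,env.get_obs()["contact_force"])
for d in list(np.arange(.02,.1,.02))+list(np.arange(.1,.15,.005)):
    env.move_linear(np.array([*p[:2],.092])-d*u,Rr,vel=.1)
    o=env.get_obs(); F=(o["contact_force"]-f0)@u; print("%.3f %.1f"%(d,F),o["tcp_pos"])
    if F>18 and d>.09: break
print(o["t"])
E
```

```text
[-1.0656 -0.8908  0.1291] [-0.0034 -0.8217  1.2458]
0.020 2.3 [ 0.5488 -0.0102  0.0923]
0.040 1.4 [ 0.529  -0.0126  0.092 ]
0.060 1.0 [ 0.5092 -0.0149  0.092 ]
0.080 1.0 [ 0.4893 -0.0172  0.092 ]
0.100 0.1 [ 0.4694 -0.0195  0.092 ]
0.105 3.4 [ 0.465  -0.0201  0.0921]
0.110 12.0 [ 0.4635 -0.0204  0.0928]
0.115 22.2 [ 0.4635 -0.0206  0.094 ]
8.1167
```

```bash
python3 - <<'E'
from h import *
env.sleep(.3)
u=np.array([np.cos(YAW),np.sin(YAW),0]); Rr=R(YAW); o=env.get_obs(); p=o["tcp_pos"]
env.move_linear(np.array([*(p+.008*u)[:2],.092]),Rr,vel=.1)
env.move_linear(np.array([*(p+.008*u)[:2],.2]),Rr,vel=.15)
env.goto(np.array([*(p+.05*u)[:2],.23]),Rr)
T=wristT(); im=cams.capture("wrist"); np.save("T2.npy",T)
cv2.imwrite("pics/w2.png",im[:,:,::-1]); print(env.get_obs()["t"],env.get_obs()["tcp_pos"])
E
```

```text
9.975 [ 0.5125 -0.0152  0.2289]
```

View pics/w2.png

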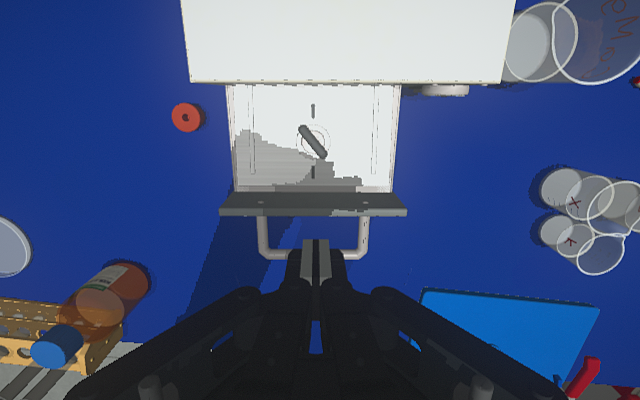

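The drawer is out. The wing runs from about (300,127) to (325,157), with index grooves at (313,110) and (313,172). I'll enlarge it.

```bash
python3 - <<'E'
import cv2
cv2.imwrite("pics/w2c.png",cv2.resize(cv2.imread("pics/w2.png")[90:190,265:365],None,fx=6,fy=6,interpolation=cv2.INTER_CUBIC))
E
```

```text
(no output)
```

View pics/w2c.png

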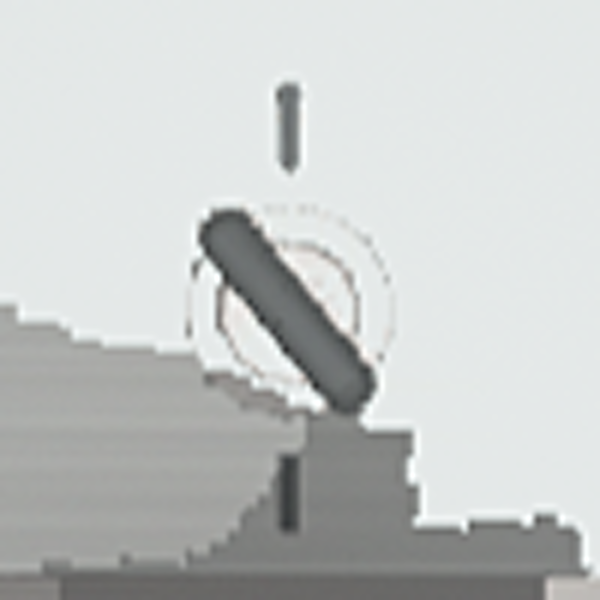

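```bash
python3 - <<'E'
from h import *
T=np.load("T2.npy"); f=lambda c,z:ray("wrist",(265+c[0]/6,90+c[1]/6),z,T)
a,b=f((213,214),.119),f((362,408),.122-.003); m=(a+b)/2
print("wing",a,b,m,np.linalg.norm(a-b),"yaw",np.arctan2(a[1]-b[1],a[0]-b[0]))
g,h=f((288,85),.098),f((289,530),.107); print("grooves",g,h,(g+h)/2,np.arctan2(g[1]-h[1],g[0]-h[0]))
f2=lambda p,z:ray("wrist",p,z,T)
a,b=f2((189,82),.138),f2((500,82),.138); print(a,b,np.linalg.norm(a-b),np.arctan2(b[0]-a[0],a[1]-b[1]))
a,b=f2((220,212),.130),f2((407,213),.130); print("face?",a,b,np.linalg.norm(a-b),np.arctan2(b[0]-a[0],a[1]-b[1]))
E
```

```text
wing [0.5688 0.0034 0.119 ] [ 0.5442 -0.0205  0.119 ] [ 0.5565 -0.0085  0.119 ] 0.03435787654509764 yaw 0.7708957055614961
grooves [ 0.5863 -0.0049  0.098 ] [ 0.5216 -0.0125  0.107 ] [ 0.554  -0.0087  0.1025] 0.11675511163028547
[0.5927 0.0873 0.138 ] [ 0.6192 -0.1398  0.138 ] 0.22864087439249686 0.11622457853887252
face? [0.4884 0.0655 0.13  ] [ 0.5062 -0.097   0.13  ] 0.16349951806033475 0.10955208804065479
```

```bash
python3 - <<'E'
from h import *
w=np.array([.5555,-.0087]); a0=.771
env.goto([*w,.2],R(a0)); env.set_gripper(.04)
env.move_linear([*w,.14],R(a0),vel=.12); f0=env.get_obs()["contact_force"]
env.move_linear([*w,.108],R(a0),vel=.06); print(env.get_obs()["contact_force"]-f0)
env.set_gripper(0.0); o=env.get_obs(); print("grip",o["opening"],o["finger_force"],o["contact_force"]-f0,o["tcp_pos"])
for a in np.linspace(a0,YAW,6)[1:]:
    env.move_linear([*w,.108],R(a),vel=.1); o=env.get_obs(); print(o["contact_force"]-f0,o["ft_torque"],np.arctan2(o["tcp_rot"][1,0],o["tcp_rot"][0,0]))
env.sleep(.3); np.save("f0.npy",f0)
T=wristT(); im=cams.capture("wrist"); o=env.get_obs(); print(o["t"],o["opening"],o["finger_force"])
cv2.imwrite("pics/w3.png",cv2.resize(im[60:260,190:440,::-1],None,fx=3,fy=3,interpolation=cv2.INTER_CUBIC))
E
```

```text
[ 0.2846  0.4786 -0.382 ]
grip 0.005935619556678361 71.71342057641596 [0.5447 1.3565 0.538 ] [ 0.5556 -0.0085  0.1082]
[0.6145 0.7622 2.5711] [ 0.5035  0.471  -0.0664] 0.6428319280069935
[0.7654 1.7703 2.3938] [ 0.5098  0.5374 -0.0846] 0.5138087282516828
[-0.9927  1.4013  1.2868] [ 0.5754  0.6382 -0.0232] 0.38364226402938734
[-1.2382  2.8542 -1.1568] [ 0.5325  0.4821 -0.0356] 0.25304326299876506
[-0.726   4.0347 -1.2797] [ 0.6182  0.5482 -0.0404] 0.12210011274135918
14.5833 0.006065717547262142 63.353950758464634
```

View pics/w3.png

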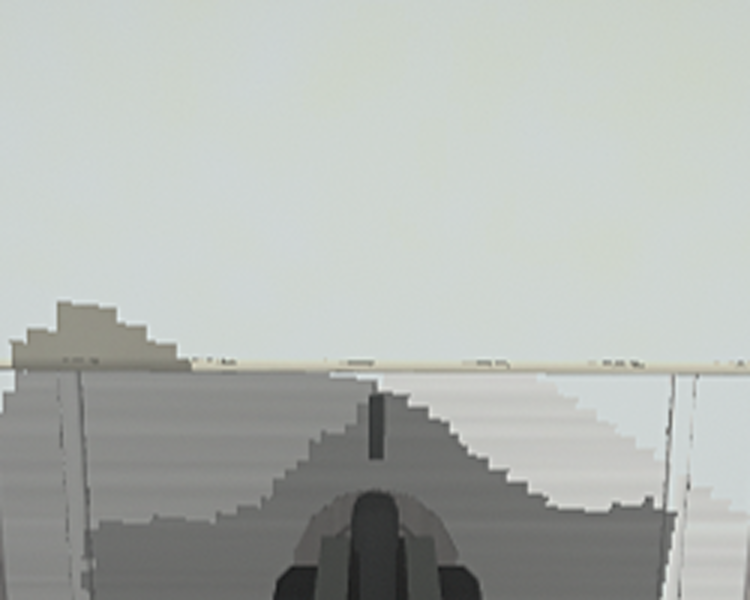

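The wing is gripped and points at the rear groove at (375,425) in the crop. Next I press down.

```bash
python3 - <<'E'
from h import *
f0=np.load("f0.npy"); w=np.array([.5555,-.0087])
for z in np.arange(.105,.080,-.002):
    env.move_linear([*w,z],R(YAW),vel=.04); o=env.get_obs(); F=o["contact_force"]-f0
    print("%.3f"%z,F,o["tcp_pos"],o["ft_torque"])
    if F[2]>24: break
env.sleep(.5)
im=cams.capture("wrist"); o=env.get_obs(); print(o["t"],o["contact_force"]-f0,o["tcp_pos"],o["finger_force"])
cv2.imwrite("pics/w4.png",cv2.resize(im[60:260,190:440,::-1],None,fx=3,fy=3,interpolation=cv2.INTER_CUBIC))
E
```

```text
0.105 [-4.34    5.5257  4.2093] [ 0.5554 -0.0083  0.1054] [0.9869 0.941  0.1256]
0.103 [-3.8525  5.9328  7.7106] [ 0.5562 -0.0082  0.104 ] [ 1.1184  0.6583 -0.0184]
0.101 [-3.1108  6.4086 10.1497] [ 0.5567 -0.0081  0.1024] [1.3343 0.5834 0.0198]
0.099 [-3.9874  6.7811 11.7305] [ 0.5571 -0.0079  0.1007] [1.5754 0.5442 0.1276]
0.097 [-3.9922  6.9311 13.2554] [ 0.5574 -0.008   0.0988] [1.5703 0.4815 0.0247]
0.095 [-4.2086  7.6863 14.3291] [ 0.5576 -0.0079  0.097 ] [1.6067 0.4353 0.0299]
0.093 [-3.4983  7.4771 21.1512] [ 0.5589 -0.0078  0.096 ] [ 1.7273  0.4696 -0.0425]
0.091 [-3.9003  9.344  31.5102] [ 0.5609 -0.0076  0.0956] [2.0684 0.419  0.0387]
17.1333 [-3.73    8.7974 31.331 ] [ 0.5609 -0.0076  0.0956] 66.67621330503607
```

View pics/w4.png

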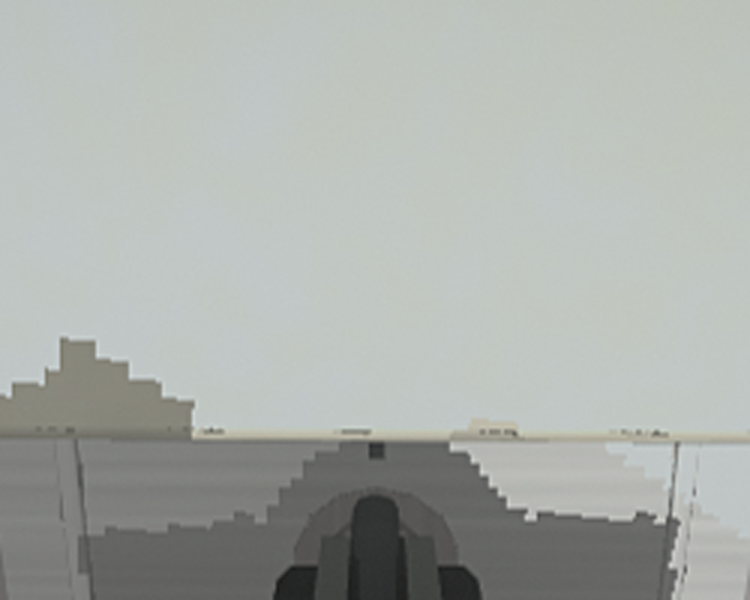

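The cover is down: travel was 12.6 mm against 12.3 expected, then a hard stop. The TCP drifted 5.5 mm inward, though, so the drawer may have crept in. I'll pull it gently back to its stop while still pressing.

```bash
python3 - <<'E'
from h import *
f0=np.load("f0.npy"); w=np.array([.5555,-.0087]); u=np.array([np.cos(YAW),np.sin(YAW)])
for d in np.arange(.002,.017,.002):
    env.move_linear([*(w-d*u),.091],R(YAW),vel=.04); o=env.get_obs(); F=o["contact_force"]-f0
    print("%.3f"%d,F,o["tcp_pos"],o["ft_torque"])
    if F[:2]@u>14: break
env.sleep(.5); o=env.get_obs(); print(o["t"],o["contact_force"]-f0,o["tcp_pos"],o["finger_force"],o["opening"],np.arctan2(o["tcp_rot"][1,0],o["tcp_rot"][0,0]))
im=cams.capture("top"); T=cams.camera_params("top")
cv2.imwrite("pics/top1.png",cv2.resize(im[130:230,250:390,::-1],None,fx=5,fy=5,interpolation=cv2.INTER_CUBIC))
E
```

```text
0.002 [ 0.2279  8.0418 27.3265] [ 0.5604 -0.0077  0.0958] [ 1.995  -0.489  -0.0826]
0.004 [ 1.7239  9.1582 25.9826] [ 0.5588 -0.0078  0.0958] [ 2.0917 -0.7613 -0.0149]
0.006 [ 3.4697  9.6678 25.2995] [ 0.5569 -0.0081  0.0958] [ 2.0984 -0.8002  0.0091]
0.008 [ 0.9615  8.7366 26.3708] [ 0.555  -0.0083  0.0958] [ 2.0403 -0.8119 -0.0098]
0.010 [ 2.3238  9.6094 26.8535] [ 0.553  -0.0085  0.0958] [ 2.1108 -0.7931  0.0087]
0.012 [ 4.9569  9.0972 23.498 ] [ 0.5519 -0.0086  0.0959] [ 2.0995 -1.3069 -0.0038]
0.014 [10.2778  9.6926 17.7896] [ 0.5518 -0.0086  0.0961] [ 2.1408 -2.5043 -0.0055]
0.016 [16.8872  9.105  13.2516] [ 0.5517 -0.0086  0.0963] [ 2.1055 -3.6581  0.0445]
19.6333 [15.7714  9.4233 12.7857] [ 0.5517 -0.0086  0.0963] 63.9593404790503 0.006365221866330067 0.11916770528022319
```

The drawer is back at its stop; it had crept in about 9 mm. Pulling took off some of the downward force, so I'll restore the press while keeping a light outward pull.

```bash
python3 - <<'E'
from h import *
f0=np.load("f0.npy"); w=np.array([.5555,-.0087]); u=np.array([np.cos(YAW),np.sin(YAW)])
for d,z in [(.016,.089),(.016,.087),(.017,.085),(.017,.084)]:
    env.move_linear([*(w-d*u),z],R(YAW),vel=.03); o=env.get_obs(); F=o["contact_force"]-f0
    print(d,z,F,o["tcp_pos"],o["ft_torque"])
    if F[2]>30: break
env.sleep(.7); o=env.get_obs(); print(o["t"],o["contact_force"]-f0,o["tcp_pos"],o["finger_force"],np.arctan2(o["tcp_rot"][1,0],o["tcp_rot"][0,0]))
im=cams.capture("wrist")
cv2.imwrite("pics/w5.png",cv2.resize(im[60:260,190:440,::-1],None,fx=3,fy=3,interpolation=cv2.INTER_CUBIC))
E
```

```text
0.016 0.089 [ 9.4666 10.5153 28.6535] [ 0.5517 -0.0087  0.0956] [ 2.4675 -2.4243 -0.0202]
0.016 0.087 [ 4.5508 11.9871 45.5233] [ 0.5518 -0.0087  0.0948] [ 2.6842 -1.3196  0.0551]
20.8833 [ 5.3964 12.3512 46.1069] [ 0.5518 -0.0087  0.0948] 69.97447590285446 0.11833957169839135
```

View pics/w5.png

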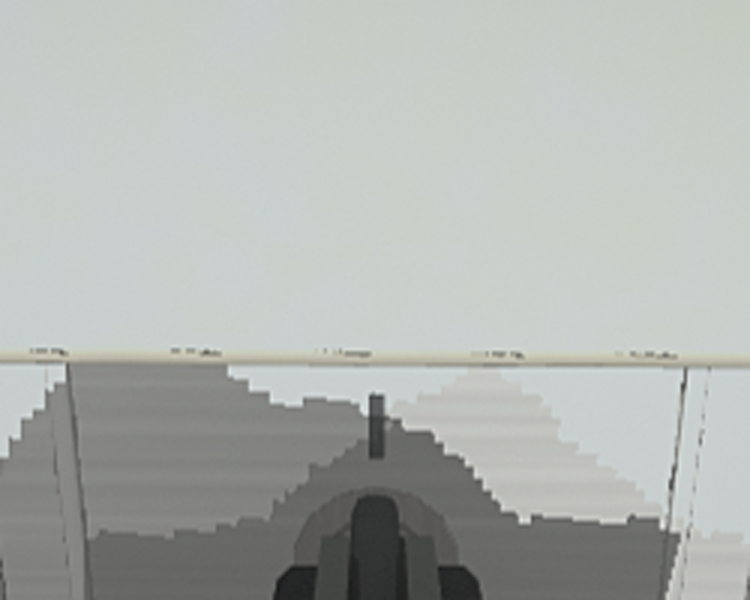

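The full groove is visible again at (376,425), so the drawer is out. The wing points at it, and the cover is pressed hard against its stop. Handing in.

```bash
python3 -c "
from h import *
print(env.sign_off())"
```

```text
the job is handed in; nothing more can be done
None
```

I handed the job in with the drawer pulled out to its stop, the fastener's wing in line with the slot, and the cover held flat at about 46 N; the drawer crept in about 9 mm during the first press and I pulled it back, and the hand-in returned no verdict.

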